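Get the icing turner out of the covered tool crate

ROBOT

A 7-joint arm with a two-finger parallel gripper is mounted at the origin on a cart in front of the work surface, level with it; the furniture and walls round the work are solid. World frame = base frame: x ahead of the robot, y to its left, z up, the work surface at z = 0. Lengths are in mm, angles in rad, forces in N, time in s.
With the tool pointing down it reaches from about 400 to 875 mm from the base axis. Payload 4.4 kg.
Tool frame: the origin (TCP) lies midway between the tips of the shut fingers; the grasp point (between the pads) lies 19 mm behind it; z points along the fingers, y is the line along which they close (so a half turn about z gives the same grasp; the last joint's range is limited). The gripper opens to 85 mm and grips with 20 to 120 N. Pads are 22 mm wide; open, the fingers measure 114 mm over their backs; the gripper's body (76 mm by 85 mm) begins 54 mm behind the grasp point. The pads swing forward as they close: fully open they stand 13 mm farther back than shut.
Start: joints at [1.242, 0.628, 0.038, 1.517, -0.027, 0.996, -0.02], TCP at [168.889, -627.69, 203.313] pointing down, gripper open.
Joint ranges: [-3.06, 3.06], [-0.37, 2.12], [-1.25, 1.32], [0.18, 2.47], [-1.1, 4.24], [0.23, 1.98], [-2.94, 2.94]. Speed limits (rad/s): [2.57, 2.57, 3.14, 3.14, 3.14, 3.14, 3.14].

INTERFACE

Orientations are given as [roll, pitch, yaw] about the fixed x, y, z axes, in that order (R = Rz(yaw) Ry(pitch) Rx(roll)).
In Python, from cell import read_state, get_image, finish_job gives the robot as it stands.
- The arm moves only by the tool send_rows, never from a script. Its argument "series" is a list of rows, each an object of numbers: "ax", "ay", "az": the turn, a rotation vector about the tool's x, y, z in rad; "dx", "dy", "dz": the shift along the tool's x, y, z in cm; "hand": the closure, from 0 (fully open) to 1 (shut). In form: [{"ax": .., "ay": .., "az": .., "dx": .., "dy": .., "dz": .., "hand": ..}, ...]. A call has 1 to 10 rows; each row is the pose to reach, as a shift and turn from the pose commanded when the call began, along the tool's axes at that moment; what a row does not reach only later rows make up. A row lasts 1/10 s, in which the tool goes at most 50 mm and 8.59 degrees, less where a joint would pass 70% of its speed; a pose out of reach is approached as far as the arm can. A call with a gripper value outside its range is refused whole. The fingers move at their own pace and stop on an object; the grip force is fixed at half the most. Time passes only in rows, so rows that repeat a pose let the fingers close. It gives the time, the measured TCP pose, the force, the opening and the grip force at its end, in the units of the state.
- read_state(): the state, without advancing time (a new reading comes with each control period).
- get_image(name): name is "side" or "top" or "wrist"; returns a dict with "pixels" (384x512x3 uint8, red, green, blue), "mtx" (3x3 intrinsics, pixels), "R" (3x3) and "t" (3): a world point X has camera coordinates R X + t. Camera axes: x right, y down, z forward; pixel columns grow to the right and rows downward; lengths in mm; the calibration is good to about 2 mm. The wrist camera is an equidistant fisheye: a pixel r from the principal point sees the ray r / f radians off the axis. A picture is of the moment at which its call begins. There is no depth.
- finish_job(): hands the job in; it is judged then, once.
The state is a dict: "clock": time; "qpos": joint angles; "qd": joint speeds; "tau": joint torques, N m; "eef_pos": TCP position; "tool_rot": TCP orientation; "force": force on the tool from outside, world axes, zero at the start; "torque": the same for the moment, N m; "width": finger opening in mm; "gripper_force": force on a finger pad.
Only numpy, scipy, OpenCV 4.12 (cv2) and the standard library are available. Lean on these libraries where they do the work, as an engineer would, in place of code of your own. Each camera call takes 0.05 s, during which the arm holds its last target. There are 200 camera calls.

TASK

Take the red-handled icing turner out of the blue-covered tool crate through the opening in its top: it is longer than the opening and lies under the covers at both ends, so back its blade deeper under the wider cover, tilt the handle end up through the opening and draw the turner out at a slant. Finish while still holding it still in the gripper, the whole turner about 10 cm or more above the crate's covers and touching nothing but the gripper. Leave the crate standing where it is and do not disturb the other things on the worktop.

Things in the scene. Friction and masses are not known exactly. Their poses are not given: they have to be found in the camera images.
- crate: Plywood tool crate, loose, 2.5 kg, standing on the worktop; outside 301 x 176 x 62 mm (x, y, z). Origin: centre of its underside; z up, +x roughly to the robot's right. Inside: x -142.5 to 142.5, y -80 to 80 mm, floor top at z = 5 mm. Fixed blue end covers, z = 57 to 62 mm, over the full width: the wide one from the -x wall to x = -57.5 mm, the narrow one from x = 97.5 mm to the +x wall.
- crate_opening (a point): Centre of the opening between the crate's two covers, level with their top (62 mm above the worktop, x = +20 mm of the crate); axes as the crate's. The opening is 155 mm along x by 160 mm along y.
- turner: Icing turner, 230 mm long, 0.08 to 0.17 kg, flat on the crate's floor, within 0.12 rad of the crate's x, blade under the wide cover. Origin: mid-length, on its underside; z up, +x to the handle end. Red handle 24 wide (y), 18 thick (z), x = -35 to 115 mm; steel blade 46 wide, 5 thick, x = -115 to -35; undersides flush. Grasp across the handle's width at about x = 30 mm (balance near x = 15).
- turner_blade_end (a point): Middle of the turner's blade end (x = -115 mm, 2.5 mm above its underside).
- turner_handle_end (a point): Middle of the turner's handle end (x = +115 mm, 9 mm above its underside).
- scissors: Bystander: scissors with red handles, 87 x 199 x 9 mm, lying on the worktop at the right; origin at the middle of the underside.
- spool: Bystander: spool of red ribbon, 104 x 132 x 32 mm with its loose tail, at the left of the crate; origin on the underside.
- side_box: Bystander: closed brown gift box with gingerbread in its window, 234 x 144 x 62 mm, at the front left; origin at the centre of the underside.
Mind the look-alikes: they are no part of the job. There is more than one size of the turner; the one meant has the size given above.

How it is judged (in metres and radians):
On the way:
1. the turner is tilted up: its handle end is out above the covers while its blade end is still inside the crate (height (world z) of turner_handle_end above 0.075 m and height (world z) of turner_blade_end below 0.055 m and horizontal distance between turner_blade_end and crate below 0.165 m), for 0.1 s.
At the end, for the whole second after the job is handed in: The fingers hold the turner still (slower than 3 cm/s), both its ends at least 7 cm above the top of the crate's covers (13.2 cm above the worktop), touching neither the crate nor any bystander; the crate stands flat on the worktop within 3 cm of where it stood (height (world z) of each of turner_blade_end, turner_handle_end above 0.132 m and contact force between turner and the fingers above 2 N and contact force between turner and crate below 0.3 N and linear speed of turner below 0.03 m/s and distance of crate from where it was at the start of the episode below 0.03 m and angle between crate's own z axis and vertical below 0.05 rad and contact force between turner and scissors below 0.3 N and contact force between turner and spool below 0.3 N and contact force between turner and side_box below 0.3 N); the arm keeps its last pose, push and grip.
It fails at once if the crate is shoved more than 5 cm or tipped (more than 0.2 rad) (distance of crate from where it was at the start of the episode above 0.05 m or angle between crate's own z axis and vertical above 0.2 rad).
It fails at once if a bystander is moved by more than 3 cm (distance of any of scissors, spool, side_box from where it was at the start of the episode above 0.03 m).
It also fails if it takes over 35 s, if anything falls off the work surface, if the arm or the gripper's body presses on something with over 40 N, if the wrist force passes 120 N, or if a joint passes its speed limit or range.

## Working session

There is one attempt and no reset: what is moved stays moved. The work goes in short steps, Python scripts to look and compute and a tool call to move; the robot and the scene stay as the last step left them, time stands still between calls to the robot, and variables do not carry over. Pictures are saved under pics/ and viewed, at most 10 in all, crops included, and the job is handed in when it is done.

Besides the shell and the picture viewer there is one more tool, called after "Emit:" as name(argument=value, ...) on one line, values as JSON. send_rows: Moves the arm, as the interface text tells. Its arguments: {"type":"object","properties":{"series":{"type":"array","items":{"type":"object","properties":{"ax":{"type":"number"},"ay":{"type":"number"},"az":{"type":"number"},"dx":{"type":"number"},"dy":{"type":"number"},"dz":{"type":"number"},"hand":{"type":"number"}}}}},"required":["series"]}

```bash
mkdir -p pics; cat > h.py <<'E'
import numpy as np, cv2
from cell import read_state, get_image, finish_job
def ray(im,u,v):
    K=im['mtx'];d=np.array([(u-K[0][2])/K[0][0],(v-K[1][2])/K[1][1],1.])
    R=np.array(im['R']);return -R.T@np.array(im['t']),R.T@d
def onz(im,u,v,z):
    c,d=ray(im,u,v);return c+d*(z-c[2])/d[2]
def proj(im,X):
    p=np.array(im['mtx'])@(np.array(im['R'])@np.array(X,float)+np.array(im['t']));return p[:2]/p[2]
E
python3 - <<'E'
from h import *
import pickle
a=get_image('top');b=get_image('side')
pickle.dump((a,b),open('im0.pkl','wb'))
cv2.imwrite('pics/top0.png',cv2.resize(a['pixels'][:,:,::-1],(800,600)))
cv2.imwrite('pics/side0.png',cv2.resize(b['pixels'][:,:,::-1],(800,600)))
for i in(a,b):print(-np.array(i['R']).T@i['t'],np.array(i['mtx']).round(1).tolist(), np.array(i['R']).round(2).tolist())
s=read_state();print(s)
E
```

```text
[ 408.69276348   90.47827965 1300.4935989 ] [[369.6, 0.0, 254.4], [0.0, 369.6, 192.3], [0.0, 0.0, 1.0]] [[0.03, -1.0, -0.0], [-0.99, -0.03, -0.1], [0.1, 0.0, -1.0]]
[ 224.68662202 1445.19305928  761.0605796 ] [[464.5, 0.0, 262.6], [0.0, 464.5, 184.9], [0.0, 0.0, 1.0]] [[-0.97, -0.23, 0.01], [-0.12, 0.43, -0.9], [0.2, -0.87, -0.44]]
{'clock': 0.1, 'qpos': array([ 1.24219972,  0.62928495,  0.03843575,  1.51827155, -0.02699766,
        0.99628601, -0.01998889]), 'qd': array([ 0.00343608, -0.00209006,  0.00163207, -0.00225767, -0.00088246,
        0.00158187, -0.0001632 ]), 'tau': array([ 2.64374612e-03, -5.64525139e+01,  1.23013113e+00, -1.93972278e+01,
        1.11955465e-02,  5.43543545e-03, -9.77054896e-06]), 'eef_pos': array([ 168.73340384, -627.08626954,  202.45948868]), 'tool_rot': array([-3.13986056e+00,  1.58367803e-05,  2.62816214e-01]), 'force': array([ 0.11792654, -0.70980708, -0.69643508]), 'torque': array([ 0.01789443,  0.01907038, -0.00857307]), 'gripper_force': 0.0, 'width': 85.5983059771632}
```

View pics/top0.png

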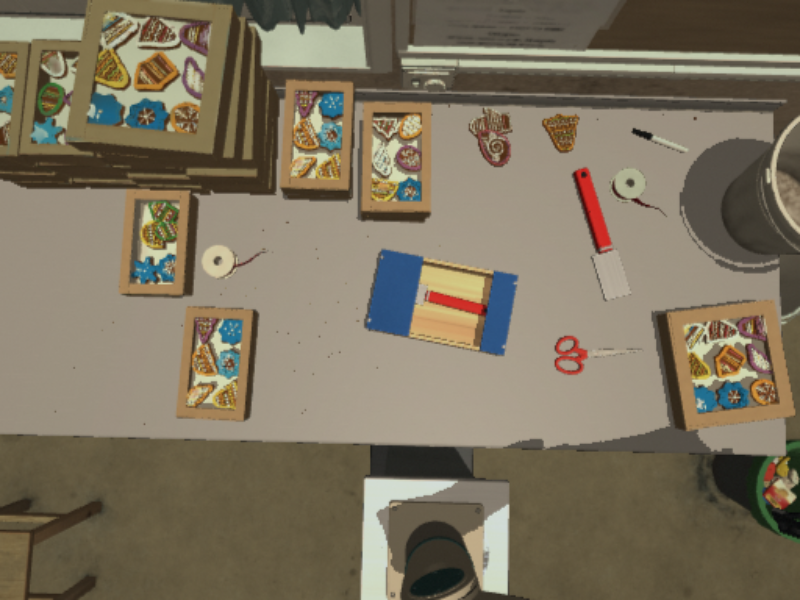

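View pics/side0.png

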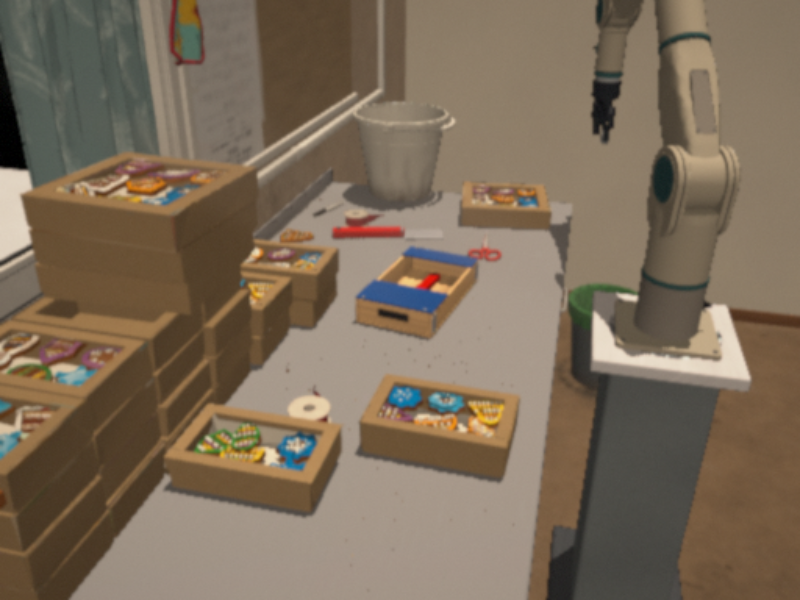

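The top view shows the crate at about (440,300), with its wide blue cover on the left. Candidates for the turner, in 800x600 top-view pixels:
- The red handle inside the crate at (455,302). This fits "in the crate, blade under the wide cover".
- A larger red turner loose on the table at (600,230). This is a look-alike.
- The scissors' red handles at (570,355).

I'll check the first in a close crop.

```bash
python3 - <<'E'
from h import *
import pickle
a,b=pickle.load(open('im0.pkl','rb'))
s=read_state()
for n,i in(('top',a),('side',b)):print(n,proj(i,s['eef_pos'])*1.5625,proj(i,[0,0,0])*1.5625)
hsv=cv2.cvtColor(a['pixels'],cv2.COLOR_RGB2HSV)
roi=np.zeros(hsv.shape[:2],np.uint8);roi[150:235,225:340]=255
bl=cv2.inRange(hsv,(105,120,50),(125,255,255))&roi
rd=(cv2.inRange(hsv,(0,150,110),(6,255,255))|cv2.inRange(hsv,(174,150,110),(180,255,255)))&roi
R=[]
for nm,m,z in(('blue',bl,62),('red',rd,23)):
    cs,_=cv2.findContours(m,cv2.RETR_EXTERNAL,cv2.CHAIN_APPROX_NONE)
    for c in cs:
        if cv2.contourArea(c)<30:continue
        P=np.array([onz(a,p[0][0],p[0][1],z)[:2] for p in c],np.float32)
        r=cv2.minAreaRect(P);print(nm,cv2.contourArea(c),cv2.boundingRect(c),r,cv2.boxPoints(r).round().tolist())
cv2.imwrite('pics/crop.png',cv2.resize(a['pixels'][150:235,225:340,::-1],None,fx=6,fy=6,interpolation=cv2.INTER_CUBIC))
E
```

```text
top [782.26874309 499.68307618] [434.01797872 548.82152203]
side [597.84349286 153.19973515] [664.30045667 329.78889902]
blue 693.0 (308, 174, 23, 53) ((513.783447265625, -122.59982299804688), (51.23974609375, 172.49038696289062), 80.27111053466797) [[424.0, -133.0], [594.0, -162.0], [603.0, -112.0], [433.0, -83.0]]
blue 1267.5 (235, 160, 35, 55) ((551.5875244140625, 101.82015991210938), (90.30875396728516, 172.47694396972656), 80.27173614501953) [[459.0, 72.0], [629.0, 43.0], [644.0, 132.0], [474.0, 161.0]]
red 193.5 (274, 187, 37, 14) ((536.189453125, -36.49217224121094), (125.30182647705078, 22.79241180419922), 76.86328125) [[511.0, -95.0], [533.0, -100.0], [562.0, 22.0], [539.0, 27.0]]
```

View pics/crop.png

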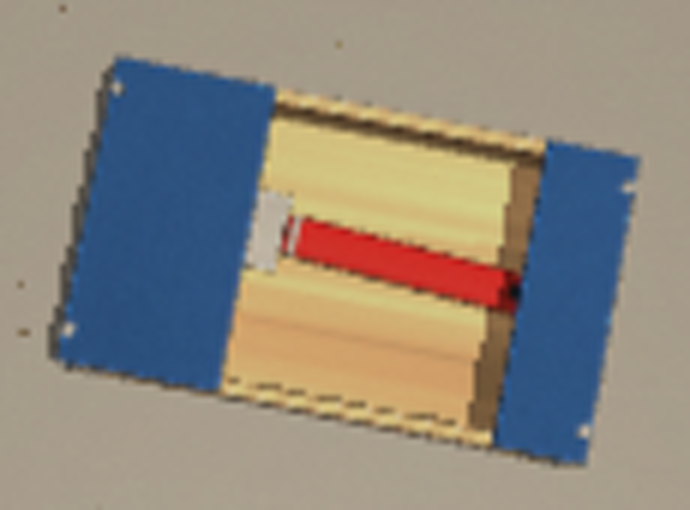

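The crop confirms the choice: the handle in the crate shows a steel blade stub at crop px (268,230) under the wide cover and a red handle about 23 mm wide. Its right end, at (515,290), goes under the narrow cover. The crate centre is about (534,-1) with x axis yaw -1.74, and the turner's yaw is about -1.80. The two cover sizes match the description, so I'm moving above the handle.

Emit:
send_rows(series=[{"dx":5,"dy":-4.5,"az":-0.1,"dz":0,"hand":0},{"dx":10,"dy":-9,"az":-0.2,"dz":0,"hand":0},{"dx":14,"dy":-13,"az":-0.3,"dz":0,"hand":0},{"dx":18,"dy":-17,"az":-0.4,"dz":0,"hand":0},{"dx":22,"dy":-20,"az":-0.5,"dz":0,"hand":0},{"dx":26,"dy":-24,"az":-0.6,"dz":0,"hand":0},{"dx":30,"dy":-28,"az":-0.7,"dz":0,"hand":0},{"dx":34,"dy":-32,"az":-0.8,"dz":0,"hand":0},{"dx":38,"dy":-35,"az":-0.9,"dz":0,"hand":0},{"dx":42,"dy":-39,"az":-1.0,"dz":0,"hand":0}])

```text
invalid input at $.series[0]: expected keys ax, ay, az, dx, dy, dz, hand
```

Emit:
send_rows(series=[{"dx":5,"dy":-4.5,"az":-0.1,"dz":0,"hand":0,"ax":0,"ay":0},{"dx":10,"dy":-9,"az":-0.2,"dz":0,"hand":0,"ax":0,"ay":0},{"dx":14,"dy":-13,"az":-0.3,"dz":0,"hand":0,"ax":0,"ay":0},{"dx":18,"dy":-17,"az":-0.4,"dz":0,"hand":0,"ax":0,"ay":0},{"dx":22,"dy":-20,"az":-0.5,"dz":0,"hand":0,"ax":0,"ay":0},{"dx":26,"dy":-24,"az":-0.6,"dz":0,"hand":0,"ax":0,"ay":0},{"dx":30,"dy":-28,"az":-0.7,"dz":0,"hand":0,"ax":0,"ay":0},{"dx":34,"dy":-32,"az":-0.8,"dz":0,"hand":0,"ax":0,"ay":0},{"dx":38,"dy":-35,"az":-0.9,"dz":0,"hand":0,"ax":0,"ay":0},{"dx":42,"dy":-39,"az":-1.0,"dz":0,"hand":0,"ax":0,"ay":0}])

```text
clock: 1.1
eef_pos: [435.0, -202.4, 203.3]
tool_rot: [3.141, 0.0, 1.267]
force: [1.0, -0.7, -0.6]
width: 85.5
gripper_force: 0.0
```

Emit:
send_rows(series=[{"dx":4,"dy":1,"az":-0.02,"dz":0,"hand":0,"ax":0,"ay":0},{"dx":8,"dy":2,"az":-0.05,"dz":0,"hand":0,"ax":0,"ay":0},{"dx":11.5,"dy":2.9,"az":-0.077,"dz":0,"hand":0,"ax":0,"ay":0},{"dx":11.5,"dy":2.9,"az":-0.077,"dz":0,"hand":0,"ax":0,"ay":0},{"dx":11.5,"dy":2.9,"az":-0.077,"dz":0,"hand":0,"ax":0,"ay":0},{"dx":11.5,"dy":2.9,"az":-0.077,"dz":0,"hand":0,"ax":0,"ay":0}])

```text
clock: 1.7
eef_pos: [495.9, -104.5, 203.0]
tool_rot: [-3.14, 0.001, 1.338]
force: [1.1, -0.8, -0.3]
width: 85.6
gripper_force: 0.0
```

```bash
python3 - <<'E'
from h import *
import pickle
s=read_state();print(s['eef_pos'],s['tool_rot'],s['qpos'].round(2))
w=get_image('wrist');pickle.dump(w,open('w1.pkl','wb'))
print(w['mtx'],np.array(w['R']).round(3).tolist(),-np.array(w['R']).T@w['t'])
cv2.imwrite('pics/w1.png',cv2.resize(w['pixels'][:,:,::-1],(800,600)))
E
```

```text
[ 495.93450274 -104.53516009  202.9855488 ] [-3.14043991e+00  9.84043496e-04  1.33808991e+00] [ 0.37  0.44 -0.31  1.9   0.18  0.83 -0.27]
[[297.31863964   0.         252.64303725]
 [  0.         297.31863964 187.2541202 ]
 [  0.           0.           1.        ]] [[0.973, -0.231, -0.001], [-0.222, -0.938, 0.267], [-0.062, -0.26, -0.964]] [512.3286807  -39.1510592  372.67246795]
```

View pics/w1.png

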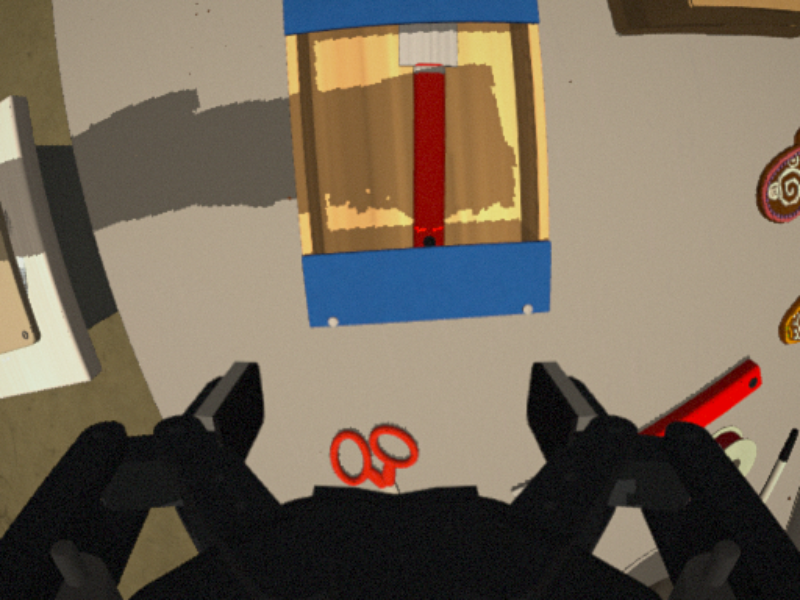

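The wrist view shows the whole opening clearly. The handle runs from (429,66) to the narrow cover's edge at about (430,247), and the blade stub is at (428,45). Next I measure it with the fisheye model.

```bash
cat >> h.py <<'E'
def fonz(im,u,v,z):
    K=im['mtx'];x=(u-K[0][2])/K[0][0];y=(v-K[1][2])/K[1][1];r=np.hypot(x,y)+1e-12
    d=np.array([np.sin(r)*x/r,np.sin(r)*y/r,np.cos(r)])
    R=np.array(im['R']);c=-R.T@np.array(im['t']);d=R.T@d;return c+d*(z-c[2])/d[2]
E
cat > m.py <<'E'
from h import *
import sys,pickle
w=pickle.load(open(sys.argv[1],'rb'))
hsv=cv2.cvtColor(w['pixels'],cv2.COLOR_RGB2HSV)
bl=cv2.inRange(hsv,(105,120,50),(125,255,255))
rd=(cv2.inRange(hsv,(0,150,60),(6,255,255))|cv2.inRange(hsv,(174,150,60),(180,255,255)))
rd[170:]=0;rd[:,:180]=0;rd[:,350:]=0
for nm,m,z in(('blue',bl,62),('red',rd,23)):
    cs,_=cv2.findContours(m,cv2.RETR_EXTERNAL,cv2.CHAIN_APPROX_NONE)
    for c in cs:
        if cv2.contourArea(c)<100:continue
        P=np.array([fonz(w,p[0][0],p[0][1],z)[:2] for p in c],np.float32)
        r=cv2.minAreaRect(P);print(nm,cv2.boundingRect(c),[np.round(k,1) for k in r],cv2.boxPoints(r).round(1).tolist())
E
python3 m.py w1.pkl
python3 - <<'E'
from h import *
import pickle
w=pickle.load(open('w1.pkl','rb'))
for u,v,z in((429,65,23),(429,245,23),(430,245,14),(399,45,10),(457,45,10)):print(u,v,fonz(w,u*.64,v*.64,z).round(1))
E
```

```text
blue (194, 154, 158, 55) [array([ 516.8, -121.6]), array([ 52.4, 173.4]), np.float64(80.5)] [[427.0, -133.10000610351562], [598.0, -161.8000030517578], [606.7000122070312, -110.0999984741211], [435.6000061035156, -81.4000015258789]]
blue (181, 0, 164, 22) [array([548. ,  64.4]), array([ 26. , 174.2]), np.float64(77.5)] [[460.1000061035156, 70.5999984741211], [630.2000122070312, 32.79999923706055], [635.9000244140625, 58.099998474121094], [465.79998779296875, 96.0]]
red (265, 46, 20, 112) [array([538.4, -38.4]), array([132.5,  22.3]), np.float64(76.9)] [[512.5999755859375, -100.4000015258789], [534.2999877929688, -105.4000015258789], [564.2999877929688, 23.600000381469727], [542.5999755859375, 28.700000762939453]]
429 65 [554.9  31.2  23. ]
429 245 [ 523.8 -102.7   23. ]
430 245 [ 524.9 -104.6   14. ]
399 45 [537.8  55.   10. ]
457 45 [581.8  45.7  10. ]
```

Emit:
send_rows(series=[{"dx":4,"dy":1.2,"az":0,"dz":0,"hand":0,"ax":0,"ay":0},{"dx":8,"dy":2.5,"az":0,"dz":2,"hand":0,"ax":0,"ay":0},{"dx":8,"dy":2.5,"az":0,"dz":6,"hand":0,"ax":0,"ay":0},{"dx":8,"dy":2.5,"az":0,"dz":10,"hand":0,"ax":0,"ay":0},{"dx":8,"dy":2.5,"az":0,"dz":10,"hand":0,"ax":0,"ay":0},{"dx":8,"dy":2.5,"az":0,"dz":10,"hand":0,"ax":0,"ay":0}])

```text
clock: 2.35
eef_pos: [539.1, -32.3, 103.5]
tool_rot: [-3.14, 0.001, 1.338]
force: [0.7, -0.5, 0.2]
width: 85.6
gripper_force: 0.0
```

```bash
python3 - <<'E'
from h import *
import pickle
w=get_image('wrist');s=read_state();print(s['eef_pos'],s['tool_rot'],s['qd'].round(3),s['clock']);pickle.dump(w,open('w2.pkl','wb'))
cv2.imwrite('pics/w2.png',w['pixels'][:,:,::-1])
E
python3 m.py w2.pkl
```

```text
[540.3334854  -32.15822144 104.66458145] [ 3.13984690e+00 -1.14764954e-04  1.33805427e+00] [ 0.002 -0.025 -0.007 -0.014 -0.    -0.005 -0.002] 2.4
blue (156, 266, 193, 56) [array([ 518.1, -121.1]), array([ 53.6, 172.5]), np.float64(80.4)] [[428.6000061035156, -133.10000610351562], [598.7000122070312, -161.89999389648438], [607.7000122070312, -109.0], [437.6000061035156, -80.30000305175781]]
blue (116, 0, 238, 93) [array([553.4,  92.9]), array([ 75.4, 173.7]), np.float64(80.0)] [[461.29998779296875, 70.80000305175781], [632.2999877929688, 40.70000076293945], [645.4000244140625, 115.0], [474.3999938964844, 145.10000610351562]]
red (239, 115, 28, 55) [array([548.4,   4. ]), array([46.4, 22.6]), np.float64(77.1)] [[532.2000122070312, -16.100000381469727], [554.2000122070312, -21.100000381469727], [564.5999755859375, 24.100000381469727], [542.5999755859375, 29.100000381469727]]
```

View pics/w2.png

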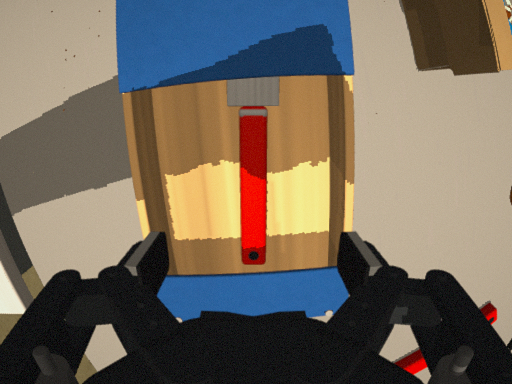

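The handle is centred between the fingers (column 253), and this view also shows both its start (253,107) and its end (254,263). I'll check the length from those two points.

```bash
python3 - <<'E'
from h import *
import pickle
w=pickle.load(open('w2.pkl','rb'))
a=fonz(w,253.3,107,23);b=fonz(w,254,263.5,23);c=fonz(w,243,107,23);d=fonz(w,267,107,23)
print(a.round(1),b.round(1),np.linalg.norm(a-b),np.degrees(np.arctan2(*(a-b)[1::-1])),np.linalg.norm(c-d))
C=np.array([537.,-.5]);ex=np.array([-.1675,-.986]);ey=np.array([.986,-.1675])
for p in(a,b):print((p[:2]-C)@ex,(p[:2]-C)@ey)
E
```

```text
[555.8  32.9  23. ] [ 523.  -108.7   23. ] 145.41342120011706 76.94186373234737 19.966533835493138
-36.093275844665655 12.972473416082527
109.07995397276649 4.304702557559544
```

Emit:
send_rows(series=[{"dx":0,"dy":-0.1,"az":0,"dz":3,"hand":0,"ax":0,"ay":0},{"dx":0,"dy":-0.1,"az":0,"dz":6,"hand":0,"ax":0,"ay":0},{"dx":0,"dy":-0.1,"az":0,"dz":8,"hand":0,"ax":0,"ay":0},{"dx":0,"dy":-0.1,"az":0,"dz":9.3,"hand":0,"ax":0,"ay":0},{"dx":0,"dy":-0.1,"az":0,"dz":9.3,"hand":0,"ax":0,"ay":0},{"dx":0,"dy":-0.1,"az":0,"dz":9.3,"hand":0,"ax":0,"ay":0}])

```text
clock: 3.0
eef_pos: [539.8, -31.1, 11.7]
tool_rot: [3.139, -0.001, 1.339]
force: [-0.2, -0.4, 0.7]
width: 85.7
gripper_force: 0.0
```

Emit:
send_rows(series=[{"dx":0,"dy":0,"az":0,"dz":0.3,"hand":0.3,"ax":0,"ay":0},{"dx":0,"dy":0,"az":0,"dz":0.3,"hand":0.6,"ax":0,"ay":0},{"dx":0,"dy":0,"az":0,"dz":0.3,"hand":1,"ax":0,"ay":0},{"dx":0,"dy":0,"az":0,"dz":0.3,"hand":1,"ax":0,"ay":0},{"dx":0,"dy":0,"az":0,"dz":0.3,"hand":1,"ax":0,"ay":0},{"dx":0,"dy":0,"az":0,"dz":0.3,"hand":1,"ax":0,"ay":0},{"dx":0,"dy":0,"az":0,"dz":0.3,"hand":1,"ax":0,"ay":0},{"dx":0,"dy":0,"az":0,"dz":0.3,"hand":1,"ax":0,"ay":0}])

```text
clock: 3.8
eef_pos: [538.5, -31.0, 7.3]
tool_rot: [3.142, 0.0, 1.34]
force: [0.5, -0.3, -0.3]
width: 0.0
gripper_force: 0.0
```

The fingers shut fully without catching the handle, so I'm looking before doing anything else.

```bash
python3 - <<'E'
from h import *
import pickle
w=get_image('wrist');s=read_state();print(s['eef_pos'],s['width'],s['gripper_force'],s['force']);pickle.dump(w,open('w3.pkl','wb'))
b=get_image('side')
im=np.hstack([w['pixels'],cv2.resize(b['pixels'][130:230,210:320],(422,384),interpolation=cv2.INTER_CUBIC)])
cv2.imwrite('pics/w3.png',cv2.resize(im[:,:,::-1],(800,329)))
E
python3 m.py w3.pkl
```

```text
[538.55783911 -30.95404956   7.30844471] 0.26003212389716446 0.0 [-0.86272686 -0.31462206  0.79976752]
blue (37, 0, 389, 91) [array([550.7,  77.7]), array([ 46.3, 173.2]), np.float64(79.6)] [[461.3999938964844, 70.5], [631.7999877929688, 39.29999923706055], [640.0999755859375, 84.80000305175781], [469.70001220703125, 116.0]]
red (233, 123, 44, 47) [array([550.9,  14.3]), array([24.3, 22.7]), np.float64(76.8)] [[537.0999755859375, 5.099999904632568], [559.2000122070312, -0.10000000149011612], [564.7000122070312, 23.600000381469727], [542.7000122070312, 28.700000762939453]]
red (234, 107, 41, 6) [array([555.,  33.]), array([ 2.6, 20.5]), np.float64(76.8)] [[544.7000122070312, 34.099998474121094], [564.7000122070312, 29.399999618530273], [565.2999877929688, 31.899999618530273], [545.2999877929688, 36.599998474121094]]
```

View pics/w3.png

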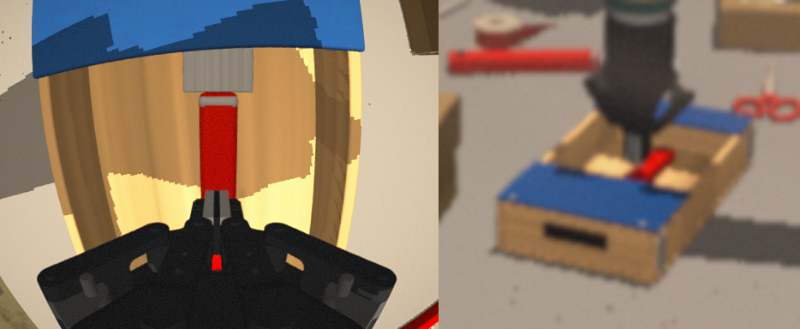

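```bash
python3 - <<'E'
from h import *
b=get_image('side');s=read_state();print(s['eef_pos'],s['qpos'].round(3))
for z in(7.3,15,23,30,40):print(z,proj(b,[538.5,-20,z]).round(1),proj(b,[538.5,-31,z]).round(1),proj(b,[538.5,-42,z]).round(1))
print('handle start top',proj(b,[555,32,23]).round(1),'wide cover edge mid',proj(b,[547,56,62]).round(1))
c=b['pixels'][140:200,240:310]
cv2.imwrite('pics/s4.png',cv2.resize(c[:,:,::-1],None,fx=10,fy=10,interpolation=cv2.INTER_NEAREST))
E
```

```text
[538.53282355 -30.92498813   7.29547772] [ 0.129  0.776 -0.189  1.966  0.324  0.428 -0.534]
7.3 [269.5 187.7] [270.2 186.4] [270.8 185.1]
15 [269.6 185.8] [270.2 184.5] [270.9 183.2]
23 [269.6 183.8] [270.3 182.5] [270.9 181.2]
30 [269.6 182. ] [270.3 180.7] [271.  179.5]
40 [269.7 179.5] [270.4 178.2] [271. 177.]
handle start top [261.8 189.6] wide cover edge mid [262.5 182.8]
```

View pics/s4.png

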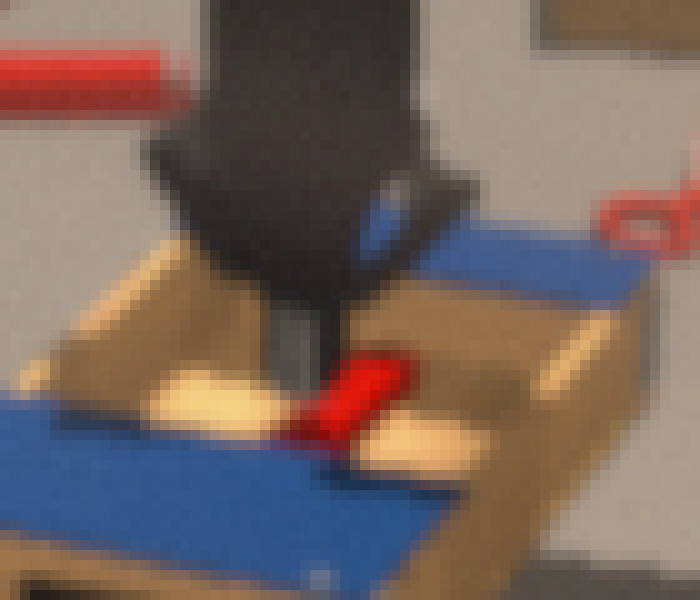

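The finger tips end well above the handle. In the side crop the tip is at (300,398), about z≈35, and the handle hasn't moved. So the tips lie farther back than the TCP reading suggests. I'll half open the fingers and go down by feel.

Emit:
send_rows(series=[{"dx":0,"dy":0,"az":0,"dz":-2,"hand":0.45,"ax":0,"ay":0},{"dx":0,"dy":0,"az":0,"dz":-2,"hand":0.45,"ax":0,"ay":0},{"dx":0,"dy":0,"az":0,"dz":-2,"hand":0.45,"ax":0,"ay":0},{"dx":0,"dy":0,"az":0,"dz":-2,"hand":0.45,"ax":0,"ay":0},{"dx":0,"dy":0,"az":0,"dz":-2,"hand":0.45,"ax":0,"ay":0}])

```text
clock: 4.45
eef_pos: [538.1, -31.0, 26.8]
tool_rot: [-3.141, 0.0, 1.34]
force: [0.4, 0.6, -0.5]
width: 46.3
gripper_force: 0.0
```

```bash
python3 - <<'E'
from h import *
import pickle
w=get_image('wrist');s=read_state();print(s['eef_pos'],s['width'],s['force'])
R=np.array(w['R']);c=-R.T@w['t'];print(c-s['eef_pos'])
K=w['mtx']
def fp(X):
    p=R@X+w['t'];t=np.arctan2(np.hypot(p[0],p[1]),p[2]);h=np.hypot(p[0],p[1]);return np.round([K[0][2]+K[0][0]*t*p[0]/h,K[1][2]+K[1][1]*t*p[1]/h])
from scipy.spatial.transform import Rotation as Q
T=Q.from_euler('xyz',s['tool_rot']).as_matrix()
for dz in(0,-10,-20,-30,-40):print(dz,[fp(s['eef_pos']+T@np.array([x,y,dz])).tolist() for x in(11,-11) for y in(-s['width']/2,s['width']/2)])
cv2.imwrite('pics/w5.png',cv2.resize(w['pixels'][150:300,150:350,::-1],None,fx=4,fy=4))
E
```

```text
[538.12954935 -30.96685874  26.79017375] 46.82214175192401 [-0.23940452  0.06742597  0.19693868]
[ 16.17007398  65.30266808 169.7051859 ]
0 [[213.0, 202.0], [290.0, 202.0], [214.0, 235.0], [289.0, 235.0]]
-10 [[211.0, 208.0], [292.0, 208.0], [212.0, 242.0], [291.0, 242.0]]
-20 [[208.0, 214.0], [295.0, 214.0], [210.0, 250.0], [293.0, 250.0]]
-30 [[205.0, 221.0], [297.0, 221.0], [208.0, 258.0], [295.0, 258.0]]
-40 [[202.0, 228.0], [300.0, 228.0], [205.0, 268.0], [298.0, 268.0]]
```

View pics/w5.png

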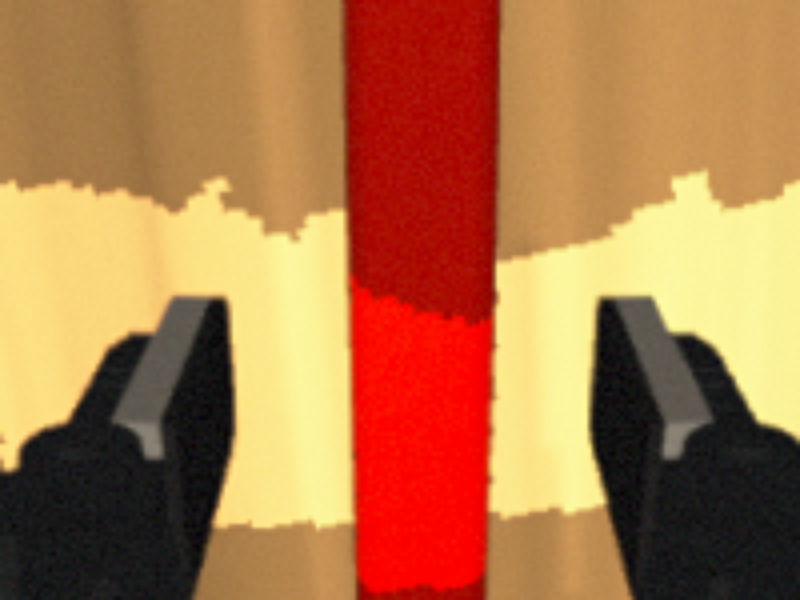

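The finger tip corners at crop (230,300) and (234,430) fit a point 30 mm behind the TCP at this opening. That puts the tips about 27 mm back at handle width, so I need TCP z ≈ -18.

Emit:
send_rows(series=[{"dx":0,"dy":0,"az":0,"dz":1.5,"hand":0.45,"ax":0,"ay":0},{"dx":0,"dy":0,"az":0,"dz":3,"hand":0.45,"ax":0,"ay":0},{"dx":0,"dy":0,"az":0,"dz":4.2,"hand":0.45,"ax":0,"ay":0},{"dx":0,"dy":0,"az":0,"dz":4.6,"hand":0.45,"ax":0,"ay":0},{"dx":0,"dy":0,"az":0,"dz":4.6,"hand":0.45,"ax":0,"ay":0},{"dx":0,"dy":0,"az":0,"dz":4.6,"hand":0.45,"ax":0,"ay":0}])

```text
clock: 5.1
eef_pos: [538.8, -30.9, -18.5]
tool_rot: [3.141, -0.0, 1.34]
force: [0.6, 0.1, 0.2]
width: 47.1
gripper_force: 0.0
```

Emit:
send_rows(series=[{"dx":0,"dy":0,"az":0,"dz":0,"hand":0.6,"ax":0,"ay":0},{"dx":0,"dy":0,"az":0,"dz":0,"hand":0.8,"ax":0,"ay":0},{"dx":0,"dy":0,"az":0,"dz":0,"hand":1,"ax":0,"ay":0},{"dx":0,"dy":0,"az":0,"dz":0,"hand":1,"ax":0,"ay":0},{"dx":0,"dy":0,"az":0,"dz":0,"hand":1,"ax":0,"ay":0}])

```text
clock: 5.6
eef_pos: [539.1, -31.0, -17.8]
tool_rot: [3.14, -0.0, 1.34]
force: [-0.7, -0.4, 6.2]
width: 22.3
gripper_force: 60.1
```

The handle is gripped (22 mm, 60 N). I'll lift slightly and back the blade under the wide cover.

Emit:
send_rows(series=[{"dx":0,"dy":0,"az":0,"dz":-0.2,"hand":1,"ax":0,"ay":0},{"dx":0,"dy":0,"az":0,"dz":-0.4,"hand":1,"ax":0,"ay":0},{"dx":0.5,"dy":0,"az":0,"dz":-0.5,"hand":1,"ax":0,"ay":0},{"dx":1,"dy":0,"az":0,"dz":-0.5,"hand":1,"ax":0,"ay":0},{"dx":1.5,"dy":0,"az":0,"dz":-0.5,"hand":1,"ax":0,"ay":0},{"dx":2,"dy":0,"az":0,"dz":-0.5,"hand":1,"ax":0,"ay":0},{"dx":2.2,"dy":0,"az":0,"dz":-0.5,"hand":1,"ax":0,"ay":0},{"dx":2.2,"dy":0,"az":0,"dz":-0.5,"hand":1,"ax":0,"ay":0}])

```text
clock: 6.4
eef_pos: [543.6, -8.9, -13.7]
tool_rot: [-3.142, -0.0, 1.341]
force: [0.1, 0.7, -1.2]
width: 22.7
gripper_force: 59.3
```

```bash
python3 - <<'E'
from h import *
w=get_image('wrist');s=read_state();print(s['eef_pos'],s['width'],s['force'],s['qpos'].round(2))
b=get_image('top')
im=np.hstack([w['pixels'],cv2.resize(b['pixels'][155:235,225:335],(528,384),interpolation=cv2.INTER_CUBIC)])
cv2.imwrite('pics/w6.png',cv2.resize(im[:,:,::-1],(800,295)))
E
```

```text
[543.50274378  -9.36249193 -13.744632  ] 22.177362898852426 [ 0.10204902  0.20459512 -0.34087468] [ 0.07  0.82 -0.17  1.96  0.32  0.39 -0.57]
```

View pics/w6.png

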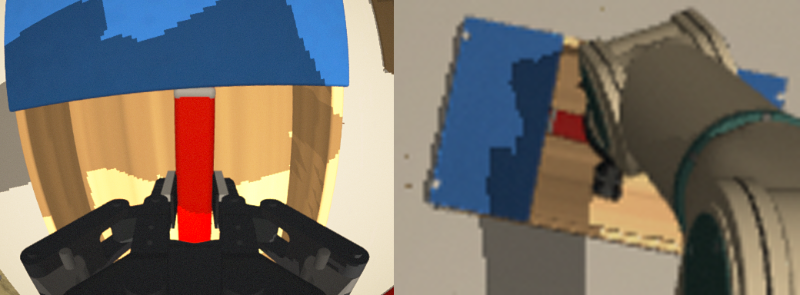

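The turner followed the gripper. The handle start at wrist-panel (195,92) now sits at the wide cover's edge, which puts the handle end at about x=92, inside the opening, and the forces are near zero. Now I tilt about the blade end.

Emit:
send_rows(series=[{"dx":-0.08,"dy":0,"az":0,"dz":-0.58,"hand":1,"ax":0,"ay":-0.04},{"dx":-0.14,"dy":0,"az":0,"dz":-1.17,"hand":1,"ax":0,"ay":-0.08},{"dx":-0.17,"dy":0,"az":0,"dz":-1.76,"hand":1,"ax":0,"ay":-0.12},{"dx":-0.18,"dy":0,"az":0,"dz":-2.36,"hand":1,"ax":0,"ay":-0.16},{"dx":-0.17,"dy":0,"az":0,"dz":-2.95,"hand":1,"ax":0,"ay":-0.2},{"dx":-0.17,"dy":0,"az":0,"dz":-2.95,"hand":1,"ax":0,"ay":-0.2}])

```text
clock: 7.1
eef_pos: [543.8, -10.1, 16.2]
tool_rot: [3.141, 0.2, 1.342]
force: [0.0, 0.1, 0.1]
width: 22.1
gripper_force: 59.3
```

Emit:
send_rows(series=[{"dx":-0.08,"dy":0,"az":0,"dz":-0.58,"hand":1,"ax":0,"ay":-0.04},{"dx":-0.15,"dy":0,"az":0,"dz":-1.32,"hand":1,"ax":0,"ay":-0.09},{"dx":-0.15,"dy":0,"az":0,"dz":-1.32,"hand":1,"ax":0,"ay":-0.09},{"dx":-0.15,"dy":0,"az":0,"dz":-1.32,"hand":1,"ax":0,"ay":-0.09},{"dx":-0.15,"dy":0,"az":0,"dz":-1.32,"hand":1,"ax":0,"ay":-0.09}])

```text
clock: 7.6
eef_pos: [543.0, -10.9, 28.7]
tool_rot: [-3.141, 0.289, 1.338]
force: [0.2, 0.1, 0.3]
width: 22.4
gripper_force: 59.3
```

```bash
python3 - <<'E'
from h import *
w=get_image('wrist');s=read_state();print(s['eef_pos'],s['tool_rot'],s['width'],s['force'],s['qpos'].round(2))
b=get_image('side')
im=np.hstack([w['pixels'],cv2.resize(b['pixels'][120:220,210:320],(422,384),interpolation=cv2.INTER_CUBIC)])
cv2.imwrite('pics/w7.png',cv2.resize(im[:,:,::-1],(800,329)))
print('expected handle end',proj(b,[522.5-0,-93,85]))
E
```

```text
[543.01667485 -10.96027377  28.77627605] [-3.14106263  0.2893688   1.33834289] 22.226735498285887 [ 0.84074776  0.51274336 -0.68767858] [-0.24  0.79  0.05  1.87  0.39  0.64 -0.77]
expected handle end [278.58023144 160.61736555]
```

View pics/w7.png

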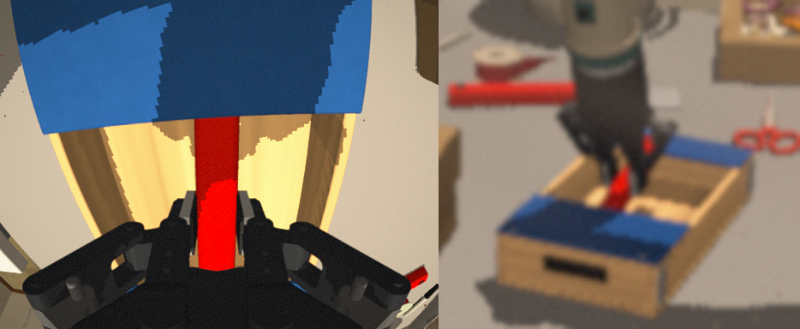

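The turner is still gripped. The handle passes under the wide cover only at its blade side, and the handle end sticks up behind the gripper at side-panel (650,140). The computed handle end height is about 83 mm and the blade end about 12 mm. Drawing it out along the slant.

Emit:
send_rows(series=[{"dx":-1,"dy":0,"az":0,"dz":0,"hand":1,"ax":0,"ay":0},{"dx":-2.5,"dy":0,"az":0,"dz":0,"hand":1,"ax":0,"ay":0},{"dx":-4,"dy":0,"az":0,"dz":-0.2,"hand":1,"ax":0,"ay":0},{"dx":-5.5,"dy":0,"az":0,"dz":-0.4,"hand":1,"ax":0,"ay":0},{"dx":-7,"dy":0,"az":0,"dz":-0.7,"hand":1,"ax":0,"ay":0},{"dx":-8.5,"dy":0,"az":0,"dz":-1,"hand":1,"ax":0,"ay":0},{"dx":-10,"dy":0,"az":0,"dz":-1.2,"hand":1,"ax":0,"ay":0},{"dx":-10.5,"dy":0,"az":0,"dz":-1.2,"hand":1,"ax":0,"ay":0},{"dx":-10.5,"dy":0,"az":0,"dz":-1.2,"hand":1,"ax":0,"ay":0}])

```text
clock: 8.6
eef_pos: [521.1, -105.7, 71.0]
tool_rot: [3.141, 0.29, 1.338]
force: [-0.1, -0.2, -1.4]
width: 22.4
gripper_force: 59.3
```

Emit:
send_rows(series=[{"dx":-0.4,"dy":0,"az":0,"dz":-1.4,"hand":1,"ax":0,"ay":0},{"dx":-1,"dy":0,"az":0,"dz":-3.4,"hand":1,"ax":0,"ay":0},{"dx":-1.6,"dy":0,"az":0,"dz":-5.4,"hand":1,"ax":0,"ay":0},{"dx":-2.3,"dy":0,"az":0,"dz":-7.7,"hand":1,"ax":0,"ay":0},{"dx":-3,"dy":0,"az":0,"dz":-10,"hand":1,"ax":0,"ay":0},{"dx":-3.7,"dy":0,"az":0,"dz":-12.4,"hand":1,"ax":0,"ay":0},{"dx":-4.4,"dy":0,"az":0,"dz":-14.7,"hand":1,"ax":0,"ay":0},{"dx":-4.4,"dy":0,"az":0,"dz":-14.7,"hand":1,"ax":0,"ay":0},{"dx":-4.4,"dy":0,"az":0,"dz":-14.7,"hand":1,"ax":0,"ay":0},{"dx":-4.4,"dy":0,"az":0,"dz":-14.7,"hand":1,"ax":0,"ay":0}])

```text
clock: 9.6
eef_pos: [520.3, -104.3, 222.7]
tool_rot: [-3.139, 0.29, 1.341]
force: [-0.1, -0.5, -0.8]
width: 22.3
gripper_force: 59.3
```

```bash
python3 - <<'E'
from h import *
import pickle
s=read_state();print(s['eef_pos'],s['tool_rot'],s['width'],s['gripper_force'],s['force'],np.abs(s['qd']).max())
pickle.dump((get_image('wrist'),get_image('top'),get_image('side')),open('w8.pkl','wb'))
a0,b0=pickle.load(open('im0.pkl','rb'));w,a,b=pickle.load(open('w8.pkl','rb'))
def cov(i,f,r):
    hsv=cv2.cvtColor(i['pixels'],cv2.COLOR_RGB2HSV);m=cv2.inRange(hsv,(105,120,30),(125,255,255))
    for c in cv2.findContours(m,0,1)[0]:
        R=cv2.boundingRect(c)
        if cv2.contourArea(c)>500 and r(R):
            P=np.array([f(i,*p[0],62)[:2] for p in c],np.float32);print('wide cover',[np.round(k,1) for k in cv2.minAreaRect(P)])
for i in(a0,a):cov(i,onz,lambda R:230<R[0]<330 and 150<R[1]<240)
cov(w,fonz,lambda R:1)
# rod tips in side view: red blobs
hsv=cv2.cvtColor(b['pixels'],cv2.COLOR_RGB2HSV)
m=cv2.inRange(hsv,(0,150,70),(6,255,255))|cv2.inRange(hsv,(174,150,70),(180,255,255))
for c in cv2.findContours(m,0,1)[0]:
    if cv2.contourArea(c)>15:print('side red',cv2.boundingRect(c))
from scipy.spatial.transform import Rotation as Q
T=Q.from_euler('xyz',s['tool_rot']).as_matrix()
for n,v in(('blade',[146,0,-25]),('start',[66,0,-32]),('handle',[-84,0,-32])):
    X=s['eef_pos']+T@np.array(v,float);print(n,X.round(),'side px',proj(b,X).round(),'top px',proj(a,X).round())
E
```

```text
[ 520.33208408 -104.29516351  222.70115574] [-3.13905965  0.29027283  1.34118683] 22.34455098548465 59.34685170650482 [-0.09081015 -0.54977336 -0.79462296] 0.005621943869107752
wide cover [array([ 513.8, -122.3]), array([ 51.9, 172.5]), np.float64(80.3)]
wide cover [array([551.6, 101.8]), array([ 90.3, 172.5]), np.float64(80.3)]
wide cover [array([551.9, 102.1]), array([ 89.2, 172.6]), np.float64(80.6)]
wide cover [array([ 460.2, -111.9]), array([52. , 57.9]), np.float64(80.2)]
wide cover [array([ 573.8, -131.2]), array([52. , 58.5]), np.float64(80.5)]
side red (213, 141, 43, 11)
side red (272, 111, 9, 13)
side red (109, 0, 7, 38)
blade [554.  39. 205.] side px [262. 142.] top px [273. 181.]
start [537. -34. 234.] side px [272. 127.] top px [298. 186.]
handle [ 504. -174.  277.] side px [290. 104.] top px [350. 198.]
```

The crate hasn't moved (its cover centre shifted about 0.4 mm). The turner is held at 59 N and still, with its lowest end at about z=205 mm and its predicted pixels matching the side view. Handing in.

```bash
python3 -c "from cell import finish_job;print(finish_job())"
```

```text
the job is handed in; nothing more can be done
None
```

I drew the turner out of the crate at a slant and handed the job in with it held still in the gripper at about 59 N: by my computed pose its lower end was about 14 cm above the covers, and the crate's cover measured within 1 mm of its starting place; I did not re-measure the bystanders, and no verdict was returned.

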